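Find the rocking corner of the jig plate and press its shim flat

TASK

The jig plate with the vice rocks on one of its four feet: press down on the corners with a fingertip until you find the corner that gives, then press the standing shim tab beside that corner (on its +x side, away from the robot) down flat. Leave the other three shims standing, do not shift or lift the plate, and leave the loose things around it where they are.

Things in the scene. Friction and masses are not known exactly. Their poses are not given: they have to be found in the camera images.
- plate: Loose aluminium jig plate (2 kg, not fastened), 12 mm thick, 180 (x) by 120 mm (y), with four ears (its corners), each 40 mm wide in x, reaching to y = +-122. Each ear rests on a foot; one foot is soft, looks do not tell which. Low vice fixed mid-plate, top 52 mm above origin. Origin: centre of the underside, 30 mm above the bench; x away from the robot at yaw 0, y left, z up.
- corner_near_left (a point): Where to press this corner: top centre of the ear at x=-70, y=+100 mm in the plate's frame, above its foot, 42 mm over the bench. If its foot is soft the ear starts to dip at about 5 N, is 4 mm down on a stop at about 7 N, and springs back; otherwise it is rigid.
- corner_near_right (a point): Where to press this corner: top centre of the ear at x=-70, y=-100 mm in the plate's frame, above its foot, 42 mm over the bench. If its foot is soft the ear starts to dip at about 5 N, is 4 mm down on a stop at about 7 N, and springs back; otherwise it is rigid.
- corner_far_left (a point): Where to press this corner: top centre of the ear at x=+70, y=+100 mm in the plate's frame, above its foot, 42 mm over the bench. If its foot is soft the ear starts to dip at about 5 N, is 4 mm down on a stop at about 7 N, and springs back; otherwise it is rigid.
- corner_far_right (a point): Where to press this corner: top centre of the ear at x=+70, y=-100 mm in the plate's frame, above its foot, 42 mm over the bench. If its foot is soft the ear starts to dip at about 5 N, is 4 mm down on a stop at about 7 N, and springs back; otherwise it is rigid.
- shim_end_near_left (a point): Where to press the shim of corner_near_left: fixed point 70 mm along the plate's +x from that ear's middle, on the tab's top face as when flat (29.5 mm over the bench). Steel tab 23 mm wide, 5 thick, hinged along y 30 mm from the ear's middle, reaching 52 mm out from the hinge, its end standing up to 52 mm over the bench at the start. Pressed here with 5 to 6 N it swings to level and stays.
- shim_end_near_right (a point): Where to press the shim of corner_near_right: fixed point 70 mm along the plate's +x from that ear's middle, on the tab's top face as when flat (29.5 mm over the bench). Steel tab 23 mm wide, 5 thick, hinged along y 30 mm from the ear's middle, reaching 52 mm out from the hinge, its end standing up to 52 mm over the bench at the start. Pressed here with 5 to 6 N it swings to level and stays.
- shim_end_far_left (a point): Where to press the shim of corner_far_left: fixed point 70 mm along the plate's +x from that ear's middle, on the tab's top face as when flat (29.5 mm over the bench). Steel tab 23 mm wide, 5 thick, hinged along y 30 mm from the ear's middle, reaching 52 mm out from the hinge, its end standing up to 52 mm over the bench at the start. Pressed here with 5 to 6 N it swings to level and stays.
- shim_end_far_right (a point): Where to press the shim of corner_far_right: fixed point 70 mm along the plate's +x from that ear's middle, on the tab's top face as when flat (29.5 mm over the bench). Steel tab 23 mm wide, 5 thick, hinged along y 30 mm from the ear's middle, reaching 52 mm out from the hinge, its end standing up to 52 mm over the bench at the start. Pressed here with 5 to 6 N it swings to level and stays.
- loose_foot (a joint): Slide of the one soft foot, wherever it is: 0 = up, 0.004 m = pressed fully down.
- loose_shim (a joint): Hinge of the shim beside the ear on the soft foot, wherever that is (does not tell where): 0 = standing up at 0.45 rad slope (starts at 0 to 0.08), 0.45 rad = flat; its inner end then packs the ear from below.
- shim_b (a joint): Hinge of one of the three other shims (order unrelated to place), same values; to stay standing.
- shim_c (a joint): Hinge of one of the three other shims (order unrelated to place), same values; to stay standing.
- shim_d (a joint): Hinge of one of the three other shims (order unrelated to place), same values; to stay standing.
- bushing: Loose brass drill bushing, 26 mm across, 24 mm high, standing on the plate's near (-x) end; origin under its centre. Leave alone.
- oil_can: Grey can, 54 mm across, 110 mm high, on the bench to the left; origin under its centre. Leave alone.
- driver: Screwdriver lying on the bench to the right. Leave alone.
- block: Steel block 60 x 40 x 30 mm on the bench to the right; origin under its centre. Leave alone.

How it is judged (in metres and radians):
On the way, in this order (a step that is already met when the one before it is completed fails the run):
1. the rocking corner has been pressed down (its foot at least 2.5 mm) while its shim still stands (value of joint loose_foot above 0.0025 m and value of joint loose_shim below 0.2 rad), for 0.1 s.
2. the shim of the rocking corner has been pressed flat (value of joint loose_shim above 0.39 rad), for 0.2 s.
At the end, for the whole second after the job is handed in: The rocking corner's shim is flat (hinge over 0.39 of 0.45 rad), the other three still stand (under 0.2 rad), the plate lies level and at rest (within 0.01 rad) within 10 mm of where it was, with the soft foot up again (within 1.5 mm) (value of joint loose_shim above 0.39 rad and value of joint each of shim_b, shim_c, shim_d below 0.2 rad and value of joint loose_foot below 0.0015 m and distance of plate from where it was at the start of the episode below 0.01 m and angle between plate's own z axis and vertical below 0.01 rad and linear speed of plate below 0.01 m/s); the robot touches nothing.
It fails at once if a shim at a corner that does not rock was pressed down (over 0.25 rad) (value of joint any of shim_b, shim_c, shim_d above 0.25 rad).
It fails at once if the plate was lifted, tipped (over 0.08 rad) or shifted by more than 15 mm (distance of plate from where it was at the start of the episode above 0.015 m or angle between plate's own z axis and vertical above 0.08 rad).
It fails at once if a loose thing nearby was moved by more than 20 mm (distance of any of bushing, oil_can, driver, block from where it was at the start of the episode above 0.02 m).
It also fails if it takes over 54 s, if anything falls off the work surface, if the arm or the gripper's body presses on something with over 40 N, if the wrist force passes 120 N, or if a joint passes its speed limit or range.

ROBOT

A 6-joint arm with a two-finger parallel gripper is mounted at the origin on the work surface. World frame = base frame: x ahead of the robot, y to its left, z up, the work surface at z = 0. Lengths are in m, angles in degrees, forces in N, time in s.
With the tool pointing down it reaches from about 0.325 to 0.9 m from the base axis. Payload 3.5 kg.
Tool frame: the origin (TCP) lies midway between the tips of the shut fingers; the grasp point (between the pads) lies r.grip_depth behind it (r.grip_depth is the distance from the TCP to the grasp point, in m); x points along the fingers, z is the direction in which the jaws open and shut, and the axes are right-handed (so a half turn about x gives the same grasp; the last joint's range is limited). The gripper opens to 85 mm and grips with 20 to 120 N. Pads are 22 mm wide; open, the fingers measure 114 mm over their backs; the gripper's body (76 mm by 85 mm) begins 54 mm behind the grasp point. The pads swing forward as they close: fully open they stand 13 mm farther back than shut.
Start: joints at [68.56, 15.837, -1.513, 72.651, 0, 84.076], TCP at [0.167, 0.602, 0.231] pointing down, gripper open.
Joint ranges: [-178.77, 178.77], [-48.84, 107.48], [-61.69, 71.31], [-111.58, 123.2], [-90, 87.43], [-180, 180]. Speed limits (degrees/s): [147.25, 147.25, 180, 180, 180, 180].

INTERFACE

Orientations are given as a 3x3 rotation matrix whose columns are the frame's x, y, z axes.
In Python, from bench import r, imaging, job gives the robot as it stands.
- The arm moves only by the shell command python3 -m jog 'ROWS'. ROWS is a JSON object of lists of equal length, an entry for each row: "travel": the shift along the world's x, y, z in m, a list of three; "turn": the turn, a rotation vector about the world's x, y, z in rad, a list of three; "gripper": the closure, from -1 (fully open) to 1 (shut). A call has 1 to 10 rows; each row shifts and turns the commanded pose from where the row before left it; what a row does not reach is not made up. A row lasts 1/10 s, in which the tool goes at most 50 mm and 8.59 degrees, less where a joint would pass 70% of its speed; a pose out of reach is approached as far as the arm can. A call is refused whole if a number of a shift passes 0.05 or a number of a turn 0.15, either way. A call with a gripper value outside its range is refused whole. The fingers move at their own pace and stop on an object; the grip force is fixed at half the most. Time passes only in rows, so rows that do not move let the fingers close. It gives the time, the measured TCP pose, the force and the opening at its end, in the units of the state.
- r.sense(): the state, without advancing time (a new reading comes with each control period).
- imaging.snapshot(name): name is "side" or "top" or "wrist"; returns a dict with "color" (480x640x3 uint8, red, green, blue), "camera_matrix" (3x3 intrinsics, pixels), "distortion" ([k1, k2, p1, p2, k3] as OpenCV has them; the pictures are not rectified), "rvec" (rotation vector, rad) and "tvec" (3), from world to camera coordinates, as OpenCV has them; the wrist camera has in their place "hand_eye" (4x4, takes a point from camera to tool coordinates, whose origin is the TCP and whose axes are the tool frame's). Camera axes: x right, y down, z forward; pixel columns grow to the right and rows downward; lengths in m; the calibration is good to about 2 mm. A picture is of the moment at which its call begins: read the wrist's pose just before it. There is no depth.
- job.finish_job(): hands the job in, once; it reports no verdict.
The state is a dict: "clock": time; "q": joint angles; "qvel": joint speeds; "tau": joint torques, N m; "position": TCP position; "ee_rot": TCP orientation; "wrist_force": force on the tool from outside, world axes, zero at the start; "moment": the same for the moment, N m; "gripper_width": finger opening in m.
Only numpy, scipy, OpenCV 4.12 (cv2) and the standard library are available. Lean on these libraries where they do the work, as an engineer would, in place of code of your own. Each camera call takes 0.05 s, during which the arm holds its last target.

## Working session

There is one attempt and no reset: what is moved stays moved. The work goes in short steps, Python scripts to look and compute and a shell command to move; the robot and the scene stay as the last step left them, time stands still between calls to the robot, and variables do not carry over. Pictures are saved under pics/ and viewed, and the job is handed in when it is done.

```bash
mkdir -p pics; ls
python3 - <<'E'
from bench import r, imaging, job
import cv2
print(r.sense(), r.grip_depth)
for n in ["side","top","wrist"]:
    s=imaging.snapshot(n); cv2.imwrite(f"pics/{n}0.png",s["color"][:,:,::-1])
    print(n,{k:v for k,v in s.items() if k!="color"})
E
```

```text
pics
{'clock': 0.0, 'q': array([ 6.85596014e+01,  1.58800305e+01, -1.59818645e+00,  7.26507893e+01,
        2.63366993e-03,  8.40779204e+01]), 'qvel': array([ 0.06474609,  0.03484399,  0.0461433 ,  0.11001188, -0.07169827,
       -0.11197567]), 'tau': array([ 4.55220220e-05, -4.45509195e+01,  2.95201457e+01,  1.64629222e-02,
        4.24846291e-05, -3.85287748e-06]), 'position': array([0.16690226, 0.60149324, 0.23013767]), 'ee_rot': array([[-8.65812996e-04, -9.63544826e-01,  2.67545544e-01],
       [-2.07896609e-03,  2.67546801e-01,  9.63542624e-01],
       [-9.99997464e-01,  2.78029613e-04, -2.23482251e-03]]), 'wrist_force': array([-0.09870771, -0.10914161,  0.83762014]), 'moment': array([ 0.01559889, -0.0036719 , -0.00654223]), 'gripper_width': 0.08538407694895461} 0.0187
side {'camera_matrix': array([[560.72630579,   0.        , 312.63035746],
       [  0.        , 560.72630579, 237.30265873],
       [  0.        ,   0.        ,   1.        ]]), 'distortion': array([-0.14587393,  0.        ,  0.        ,  0.        ,  0.        ]), 'rvec': array([ 0.08818868, -2.84226985,  1.27334
[... 357 characters left out ...]
6235735,  0.1252203 ]), 'tvec': array([-0.05592486,  0.56244485,  0.89817425])}
wrist {'camera_matrix': array([[386.82662712,   0.        , 324.35625252],
       [  0.        , 386.82662712, 239.92822229],
       [  0.        ,   0.        ,   1.        ]]), 'distortion': array([-0.04702979,  0.        ,  0.        ,  0.        ,  0.        ]), 'hand_eye': array([[-4.33101272e-04, -3.07008960e-01,  9.51706526e-01,
        -1.42582695e-01],
       [-1.40744987e-03, -9.51705485e-01, -3.07009265e-01,
         7.86684908e-02],
       [ 9.99998916e-01, -1.47244533e-03, -1.99148642e-05,
         4.68130367e-05],
       [ 0.00000000e+00,  0.00000000e+00,  0.00000000e+00,
         1.00000000e+00]])}
```

View pics/top0.png

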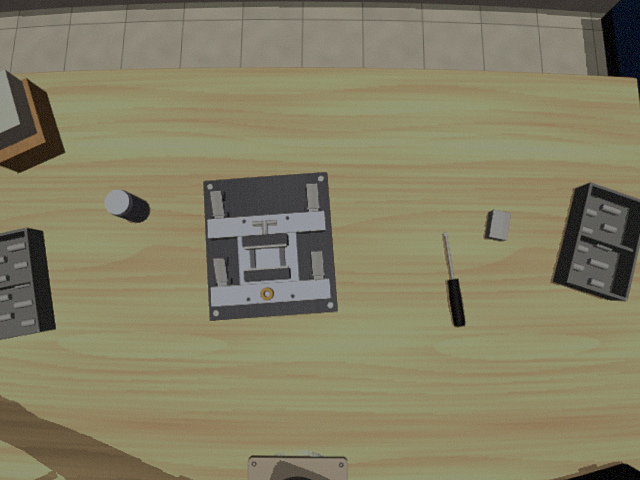

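View pics/side0.png

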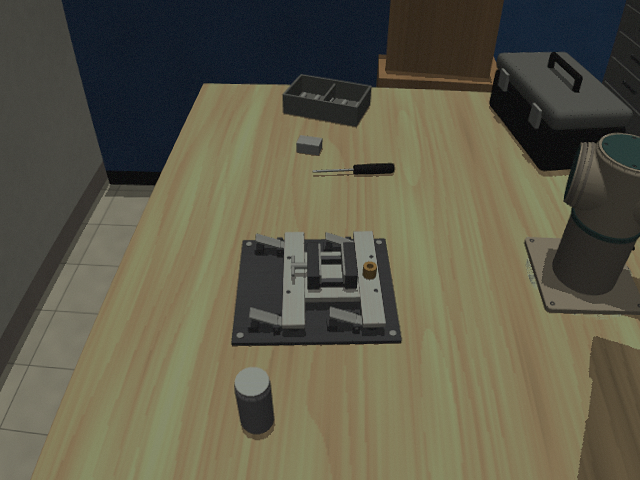

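The top view shows the plate centred near (267,252). The near bar (ears) is at row ~293 and the far bar at row ~224. There are four shim tabs on the far side of the ears. The bushing is at (267,294). I'll enlarge it for corner pixels.

Run:
```python
import cv2
i=cv2.imread("pics/top0.png")[165:325,195:345]
cv2.imwrite("pics/top0c.png",cv2.resize(i,None,fx=3.75,fy=3.75,interpolation=cv2.INTER_CUBIC))
```

```text
(no output)
```

View pics/top0c.png

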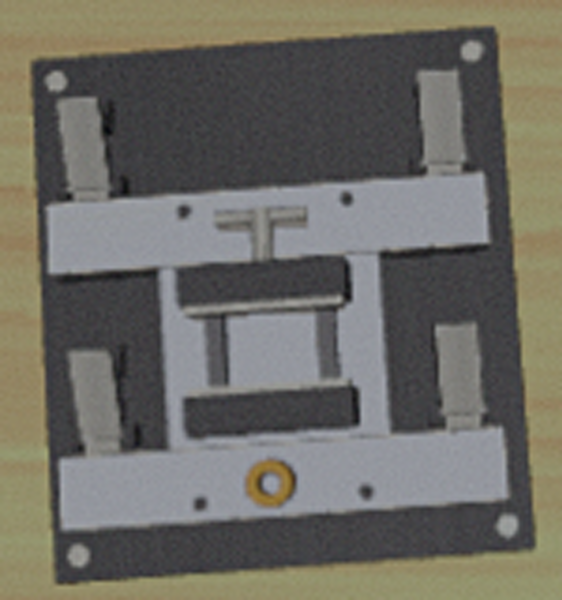

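```bash
cat > h.py <<'E'
import numpy as np, cv2
from bench import r, imaging, job
def ray(s,px,z):
    u=cv2.undistortPoints(np.array(px,float).reshape(-1,1,2),s["camera_matrix"],s["distortion"]).reshape(-1,2)
    R=cv2.Rodrigues(s["rvec"])[0]; c=-R.T@s["tvec"]
    d=np.c_[u,np.ones(len(u))]@R
    return c+d*((z-c[2])/d[:,2])[:,None]
E
python3 - <<'E'
from h import *
s=imaging.snapshot("top")
c=np.array([(61,529),(58,460),(508,498),(503,428),(49,274),(46,206),(490,241),(486,173)],float)
px=(c+.5)/3.75-.5+[195,165]
P=ray(s,px,.042)[:,:2]
L=np.array([(-90,122),(-50,122),(-90,-122),(-50,-122),(50,122),(90,122),(50,-122),(90,-122)])/1e3
a=L-L.mean(0); b=P-P.mean(0)
th=np.arctan2((a[:,0]*b[:,1]-a[:,1]*b[:,0]).sum(),(a*b).sum())
R=np.array([[np.cos(th),-np.sin(th)],[np.sin(th),np.cos(th)]])
t=P.mean(0)-R@L.mean(0)
print("yaw",np.degrees(th),"t",t); print("res mm",(P-(L@R.T+t))*1e3)
for n,x,y in [("NL",-70,100),("NR",-70,-100),("FL",70,100),("FR",70,-100)]:
    print(n,R@[x/1e3,y/1e3]+t,"shim",R@[x/1e3+.07,y/1e3]+t)
C=-cv2.Rodrigues(s["rvec"])[0].T@s["tvec"];print(C, ray(s,[[267,293]],.066))
print(r.sense()["clock"])
E
```

```text
yaw 4.459881549631651 t [0.51215442 0.06273288]
res mm [[ 1.64646313 -0.39961165]
 [-1.08165367 -0.89666671]
 [ 1.19200686  1.20932477]
 [-1.04307661  0.94380157]
 [ 0.66166843 -0.65322727]
 [-1.5468442  -0.81001286]
 [ 1.19011623  0.6723834 ]
 [-1.01868016 -0.06599124]]
NL [0.43459027 0.15698681] shim [0.50437831 0.16243009]
NR [ 0.45014248 -0.04240759] shim [ 0.51993052 -0.03696432]
FL [0.57416636 0.16787336] shim [0.6439544  0.17331663]
FR [ 0.58971856 -0.03152105] shim [ 0.6595066  -0.02607777]
[ 0.46117373 -0.04784508  0.95457762] [[0.44178798 0.06024157 0.066     ]]
0.2
```

```bash
python3 -m jog '{"travel":[[0.02,-0.033,-0.008],[0.02,-0.033,-0.008],[0.02,-0.033,-0.008],[0.02,-0.033,-0.008],[0.02,-0.033,-0.008],[0.02,-0.033,-0.008],[0.02,-0.033,-0.008],[0.02,-0.033,-0.008],[0.02,-0.033,-0.008],[0.02,-0.033,-0.008]],"turn":[[0,0,0.035],[0,0,0.035],[0,0,0.035],[0,0,0.035],[0,0,0.035],[0,0,0.035],[0,0,0.035],[0,0,0.035],[0,0,0.035],[0,0,0.035]],"gripper":[1,1,1,1,1,1,1,1,1,1]}'
python3 -m jog '{"travel":[[0.02,-0.033,-0.01],[0.02,-0.033,-0.01],[0.02,-0.033,-0.01],[0.008,-0.016,-0.01],[0,0,-0.01],[0,0,-0.01],[0,0,-0.01],[0,0,0],[0,0,0],[0,0,0]],"turn":[[0,0,0],[0,0,0],[0,0,0],[0,0,0],[0,0,0],[0,0,0],[0,0,0],[0,0,0],[0,0,0],[0,0,0]],"gripper":[1,1,1,1,1,1,1,1,1,1]}'
python3 - <<'E'
from h import *
s=r.sense();print(s["position"],s["ee_rot"],s["wrist_force"],s["gripper_width"],s["clock"])
for n in ["side","top","wrist"]: cv2.imwrite(f"pics/{n}1.png",imaging.snapshot(n)["color"][:,:,::-1])
E
```

```text
clock: 1.2
position: [0.3677, 0.2708, 0.1511]
ee_rot: [[0.0, -0.997, -0.081], [0.0, -0.081, 0.997], [-1.0, -0.0, 0.0]]
wrist_force: [0.1, 0.1, 0.6]
gripper_width: 0.0001
clock: 2.2
position: [0.4354, 0.1579, 0.0817]
ee_rot: [[0.001, -0.997, -0.08], [0.0, -0.08, 0.997], [-1.0, -0.001, 0.0]]
wrist_force: [-0.1, -0.3, -0.6]
gripper_width: 0.0002
[0.43539459 0.15787135 0.08174963] [[ 8.84345769e-04 -9.96768711e-01 -8.03203216e-02]
 [ 2.07489656e-04 -8.03201684e-02  9.96769094e-01]
 [-9.99999587e-01 -8.98154167e-04  1.35788396e-04]] [-0.07255484 -0.34793592 -0.6024412 ] 0.00015913628358514895 2.2
```

View pics/wrist1.png

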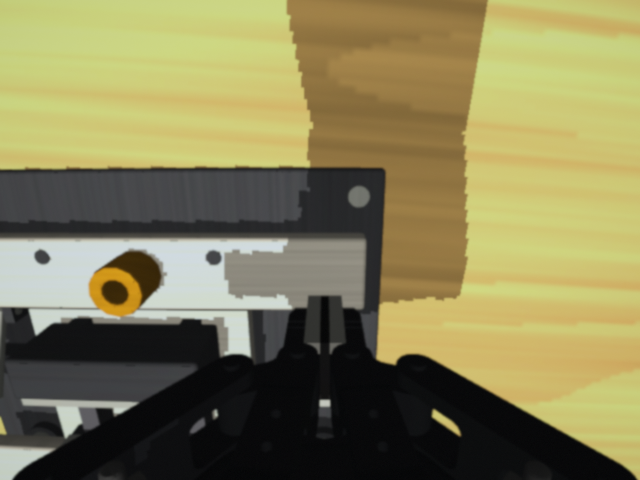

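View pics/side1.png

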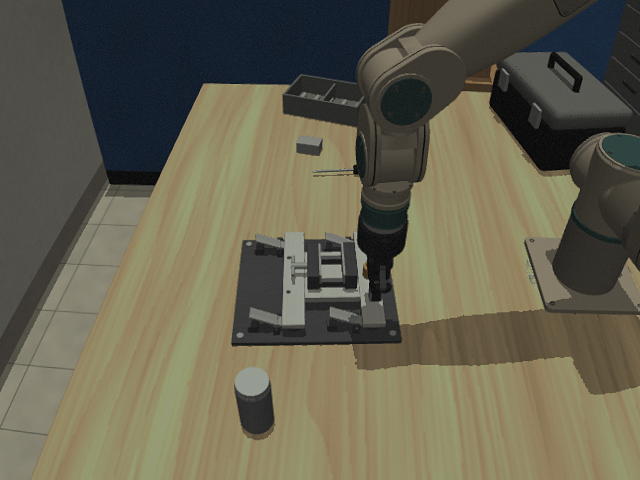

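The tip sits over the near-left ear with the bushing clear. I'll descend and feel for contact.

```bash
python3 -m jog '{"travel":[[0,0,-0.012],[0,0,-0.01],[0,0,-0.008],[0,0,-0.003],[0,0,0],[0,0,0]],"turn":[[0,0,0],[0,0,0],[0,0,0],[0,0,0],[0,0,0],[0,0,0]],"gripper":[1,1,1,1,1,1]}'
for i in 1 2 3 4 5; do :; done
python3 -m jog '{"travel":[[0,0,-0.002],[0,0,0]],"turn":[[0,0,0],[0,0,0]],"gripper":[1,1]}'
python3 -m jog '{"travel":[[0,0,-0.002],[0,0,0]],"turn":[[0,0,0],[0,0,0]],"gripper":[1,1]}'
python3 -m jog '{"travel":[[0,0,-0.001],[0,0,0]],"turn":[[0,0,0],[0,0,0]],"gripper":[1,1]}'
```

```text
clock: 2.95
position: [0.4352, 0.1572, 0.0482]
ee_rot: [[-0.0, -0.997, -0.079], [-0.0, -0.079, 0.997], [-1.0, 0.0, -0.0]]
wrist_force: [-0.2, 0.4, 0.3]
gripper_width: -0.0001
clock: 3.15
position: [0.4354, 0.1572, 0.0464]
ee_rot: [[0.0, -0.997, -0.079], [0.0, -0.079, 0.997], [-1.0, -0.0, 0.0]]
wrist_force: [-0.0, 0.2, 1.1]
gripper_width: 0.0006
clock: 3.35
position: [0.4351, 0.1572, 0.0442]
ee_rot: [[-0.0, -0.997, -0.079], [-0.0, -0.079, 0.997], [-1.0, 0.0, -0.0]]
wrist_force: [-0.6, 0.6, 0.0]
gripper_width: -0.0004
clock: 3.55
position: [0.4351, 0.1572, 0.0432]
ee_rot: [[-0.0, -0.997, -0.079], [-0.0, -0.079, 0.997], [-1.0, 0.0, -0.0]]
wrist_force: [-1.4, -0.7, 0.2]
gripper_width: 0.0003
```

```bash
for i in 1; do :; done
python3 -m jog '{"travel":[[0,0,-0.001],[0,0,0]],"turn":[[0,0,0],[0,0,0]],"gripper":[1,1]}' | grep -E "pos|force"
python3 -m jog '{"travel":[[0,0,-0.001],[0,0,0]],"turn":[[0,0,0],[0,0,0]],"gripper":[1,1]}'| grep -E "pos|force"
python3 -m jog '{"travel":[[0,0,-0.0005],[0,0,0]],"turn":[[0,0,0],[0,0,0]],"gripper":[1,1]}'| grep -E "pos|force"
```

```text
position: [0.4351, 0.1572, 0.0422]
wrist_force: [0.6, 0.7, -0.5]
position: [0.4352, 0.1572, 0.042]
wrist_force: [-2.1, -0.4, 6.6]
position: [0.4352, 0.1572, 0.042]
wrist_force: [-3.9, -0.4, 9.5]
```

Near-left stays at 0.0420 with 9.5 N on it, so it is rigid. Next is near-right.

```bash
python3 -m jog '{"travel":[[0,0,0.015],[0,0,0.03],[0,0,0.015],[0.003,-0.04,0],[0.003,-0.04,0],[0.003,-0.04,0],[0.003,-0.04,0],[0.003,-0.04,0],[0,0,-0.015],[0,0,0]],"turn":[[0,0,0],[0,0,0],[0,0,0],[0,0,0],[0,0,0],[0,0,0],[0,0,0],[0,0,0],[0,0,0],[0,0,0]],"gripper":[1,1,1,1,1,1,1,1,1,1]}'| grep -E "pos|force"
python3 -m jog '{"travel":[[0,0,-0.02],[0,0,-0.015],[0,0,-0.005],[0,0,0],[0,0,0]],"turn":[[0,0,0],[0,0,0],[0,0,0],[0,0,0],[0,0,0]],"gripper":[1,1,1,1,1]}'| grep -E "pos|force"
```

```text
position: [0.4488, -0.0436, 0.0846]
wrist_force: [-1.0, -0.3, -0.3]
position: [0.4506, -0.0424, 0.0464]
wrist_force: [-0.6, -0.0, 0.5]
```

```bash
python3 -m jog '{"travel":[[0,0,-0.003],[0,0,0]],"turn":[[0,0,0],[0,0,0]],"gripper":[1,1]}' | grep -E "pos|force"
python3 -m jog '{"travel":[[0,0,-0.001],[0,0,0]],"turn":[[0,0,0],[0,0,0]],"gripper":[1,1]}'| grep -E "pos|force"
python3 -m jog '{"travel":[[0,0,-0.001],[0,0,0]],"turn":[[0,0,0],[0,0,0]],"gripper":[1,1]}'| grep -E "pos|force"
python3 -m jog '{"travel":[[0,0,-0.0005],[0,0,0]],"turn":[[0,0,0],[0,0,0]],"gripper":[1,1]}'| grep -E "pos|force"
```

```text
position: [0.4506, -0.0427, 0.0432]
wrist_force: [-0.8, 0.1, -0.3]
position: [0.4505, -0.0428, 0.0421]
wrist_force: [-0.1, -0.4, 1.3]
position: [0.4505, -0.0429, 0.042]
wrist_force: [-3.1, 0.9, 10.4]
position: [0.4506, -0.0429, 0.0419]
wrist_force: [-3.7, -0.2, 13.8]
```

Near-right is rigid too, with 13.8 N and no dip. Far-right next.

```bash
python3 -m jog '{"travel":[[0,0,0.015],[0,0,0.03],[0,0,0.013],[0.035,0.003,0],[0.035,0.003,0],[0.035,0.003,0],[0.034,0.0025,0],[0,0,0],[0,0,-0.015],[0,0,0]],"turn":[[0,0,0],[0,0,0],[0,0,0],[0,0,0],[0,0,0],[0,0,0],[0,0,0],[0,0,0],[0,0,0],[0,0,0]],"gripper":[1,1,1,1,1,1,1,1,1,1]}'| grep -E "pos|force"
python3 -m jog '{"travel":[[0,0,-0.02],[0,0,-0.013],[0,0,-0.005],[0,0,0],[0,0,0]],"turn":[[0,0,0],[0,0,0],[0,0,0],[0,0,0],[0,0,0]],"gripper":[1,1,1,1,1]}'| grep -E "pos|force"
```

```text
position: [0.5856, -0.0309, 0.0803]
wrist_force: [-0.3, -0.4, -0.1]
position: [0.5891, -0.0313, 0.0456]
wrist_force: [0.4, -0.1, -0.2]
```

```bash
python3 -m jog '{"travel":[[0,0,-0.003],[0,0,0]],"turn":[[0,0,0],[0,0,0]],"gripper":[1,1]}' | grep -E "pos|force"
python3 -m jog '{"travel":[[0,0,-0.001],[0,0,0]],"turn":[[0,0,0],[0,0,0]],"gripper":[1,1]}'| grep -E "pos|force"
python3 -m jog '{"travel":[[0,0,-0.001],[0,0,0]],"turn":[[0,0,0],[0,0,0]],"gripper":[1,1]}'| grep -E "pos|force"
```

```text
position: [0.5895, -0.0313, 0.0427]
wrist_force: [-0.3, 1.4, -0.2]
position: [0.5896, -0.0313, 0.042]
wrist_force: [-0.8, -0.8, 2.8]
position: [0.5897, -0.0314, 0.0412]
wrist_force: [-0.8, 0.6, 7.0]
```

```bash
python3 -m jog '{"travel":[[0,0,-0.0005],[0,0,0]],"turn":[[0,0,0],[0,0,0]],"gripper":[1,1]}' | grep -E "pos|force"
python3 -m jog '{"travel":[[0,0,-0.0005],[0,0,0]],"turn":[[0,0,0],[0,0,0]],"gripper":[1,1]}' | grep -E "pos|force"
python3 -m jog '{"travel":[[0,0,-0.0005],[0,0,0]],"turn":[[0,0,0],[0,0,0]],"gripper":[1,1]}' | grep -E "pos|force"
```

```text
position: [0.5897, -0.0314, 0.0409]
wrist_force: [-2.0, -0.2, 6.0]
position: [0.5898, -0.0314, 0.0404]
wrist_force: [-1.8, -0.4, 6.5]
position: [0.5899, -0.0314, 0.04]
wrist_force: [-1.1, 0.8, 7.5]
```

Far-right is giving way: the tip is 2 mm down at a steady 6–7 N. I'll press on to the stop.

```bash
python3 -m jog '{"travel":[[0,0,-0.001],[0,0,0]],"turn":[[0,0,0],[0,0,0]],"gripper":[1,1]}' | grep -E "pos|force"
python3 -m jog '{"travel":[[0,0,-0.001],[0,0,0],[0,0,0]],"turn":[[0,0,0],[0,0,0],[0,0,0]],"gripper":[1,1,1]}' | grep -E "pos|force"
python3 -m jog '{"travel":[[0,0,-0.0005],[0,0,0],[0,0,0]],"turn":[[0,0,0],[0,0,0],[0,0,0]],"gripper":[1,1,1]}' | grep -E "pos|force"
```

```text
position: [0.5899, -0.0315, 0.0391]
wrist_force: [-2.0, 0.5, 7.0]
position: [0.59, -0.0315, 0.0385]
wrist_force: [-2.3, -0.0, 10.2]
position: [0.59, -0.0315, 0.0383]
wrist_force: [-3.5, 0.2, 11.6]
```

Run:
```python
from h import *
for n in ["side","wrist"]: cv2.imwrite(f"pics/{n}2.png",imaging.snapshot(n)["color"][:,:,::-1])
s=r.sense();print(s["position"],s["wrist_force"],s["clock"])
```

```text
[ 0.58999881 -0.03150146  0.0383053 ] [-3.28405002 -0.16285597 11.22895019] 10.05
```

Foot is on its stop about 3.7 mm down, so step 1 is met. I'll lift off and go over the far-right shim's press point.

```bash
python3 -m jog '{"travel":[[0,0,0.01],[0,0,0.02],[0,0,0.02],[0.035,0.0027,0],[0.0345,0.0027,0],[0,0,0],[0,0,-0.01],[0,0,0],[0,0,0],[0,0,0]],"turn":[[0,0,0],[0,0,0],[0,0,0],[0,0,0],[0,0,0],[0,0,0],[0,0,0],[0,0,0],[0,0,0],[0,0,0]],"gripper":[1,1,1,1,1,1,1,1,1,1]}'| grep -E "pos|force"
python3 - <<'E'
from h import *
a=[imaging.snapshot(n)["color"][:,:,::-1] for n in ("side","wrist")]
cv2.imwrite("pics/s3.png",cv2.resize(a[0][200:380,200:440],None,fx=3,fy=3,interpolation=cv2.INTER_CUBIC));cv2.imwrite("pics/w3.png",a[1])
E
```

```text
position: [0.6575, -0.0259, 0.076]
wrist_force: [-0.4, -0.3, 0.3]
```

View pics/s3.png

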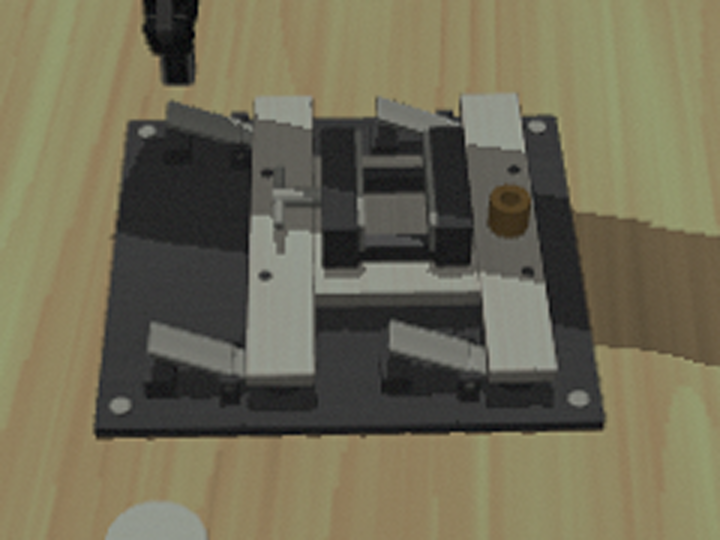

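View pics/w3.png

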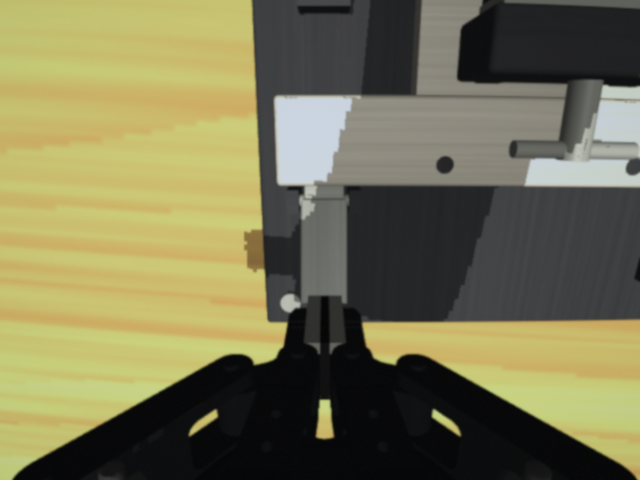

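The side view shows all four shims standing. In the wrist view, the tip at (325,297) lines up with the far-right tab at x 300–350. Now I'll press down.

```bash
python3 -m jog '{"travel":[[0.001,0,-0.01],[0,0,-0.01],[0,0,-0.003],[0,0,0],[0,0,0]],"turn":[[0,0,0],[0,0,0],[0,0,0],[0,0,0],[0,0,0]],"gripper":[1,1,1,1,1]}'| grep -E "pos|force"
python3 -m jog '{"travel":[[0,0,-0.003],[0,0,-0.003],[0,0,0]],"turn":[[0,0,0],[0,0,0],[0,0,0]],"gripper":[1,1,1]}'| grep -E "pos|force"
python3 -m jog '{"travel":[[0,0,-0.003],[0,0,-0.002],[0,0,0]],"turn":[[0,0,0],[0,0,0],[0,0,0]],"gripper":[1,1,1]}'| grep -E "pos|force"
python3 -m jog '{"travel":[[0,0,-0.002],[0,0,-0.002],[0,0,0]],"turn":[[0,0,0],[0,0,0],[0,0,0]],"gripper":[1,1,1]}'| grep -E "pos|force"
```

```text
position: [0.6596, -0.0258, 0.053]
wrist_force: [-0.4, -0.1, 0.1]
position: [0.6605, -0.0259, 0.0477]
wrist_force: [1.4, 0.3, 1.1]
position: [0.6619, -0.0259, 0.0435]
wrist_force: [3.3, 0.3, 3.3]
position: [0.6611, -0.026, 0.0392]
wrist_force: [2.1, 0.8, 3.7]
```

```bash
python3 -m jog '{"travel":[[0,0,-0.002],[0,0,-0.002],[0,0,0]],"turn":[[0,0,0],[0,0,0],[0,0,0]],"gripper":[1,1,1]}'| grep -E "pos|force"
python3 -m jog '{"travel":[[0,0,-0.002],[0,0,-0.0015],[0,0,0]],"turn":[[0,0,0],[0,0,0],[0,0,0]],"gripper":[1,1,1]}'| grep -E "pos|force"
python3 -m jog '{"travel":[[0,0,-0.001],[0,0,0]],"turn":[[0,0,0],[0,0,0]],"gripper":[1,1]}'| grep -E "pos|force"
python3 -m jog '{"travel":[[0,0,-0.001],[0,0,0]],"turn":[[0,0,0],[0,0,0]],"gripper":[1,1]}'| grep -E "pos|force"
```

```text
position: [0.6598, -0.0261, 0.0342]
wrist_force: [3.1, 0.8, 4.9]
position: [0.6597, -0.026, 0.0306]
wrist_force: [3.7, -0.2, 3.4]
position: [0.6597, -0.0259, 0.0297]
wrist_force: [3.4, 0.1, 4.7]
position: [0.6597, -0.026, 0.0294]
wrist_force: [1.8, 0.6, 6.7]
```

```bash
python3 -m jog '{"travel":[[0,0,-0.001],[0,0,0],[0,0,0],[0,0,0]],"turn":[[0,0,0],[0,0,0],[0,0,0],[0,0,0]],"gripper":[1,1,1,1]}'| grep -E "pos|force"
python3 -m jog '{"travel":[[0,0,0.01],[0,0,0.015],[0,0,0.03],[0,0,0.03],[0,0,0.04],[0,0,0.03],[0,0,0],[0,0,0],[0,0,0]],"turn":[[0,0,0],[0,0,0],[0,0,0],[0,0,0],[0,0,0],[0,0,0],[0,0,0],[0,0,0],[0,0,0]],"gripper":[1,1,1,1,1,1,1,1,1]}'
python3 - <<'E'
from h import *
a=[imaging.snapshot(n)["color"][:,:,::-1] for n in ("side","wrist")]
cv2.imwrite("pics/s4.png",cv2.resize(a[0][200:380,200:440],None,fx=3,fy=3,interpolation=cv2.INTER_CUBIC));cv2.imwrite("pics/w4.png",a[1])
cv2.imwrite("pics/s4f.png",a[0])
E
```

```text
position: [0.6597, -0.026, 0.0292]
wrist_force: [-0.5, -0.4, 10.5]
clock: 14.85
position: [0.6578, -0.0256, 0.1809]
ee_rot: [[-0.004, -0.997, -0.079], [0.001, -0.079, 0.997], [-1.0, 0.004, 0.001]]
wrist_force: [0.3, 0.3, -0.0]
gripper_width: -0.0001
```

View pics/s4.png

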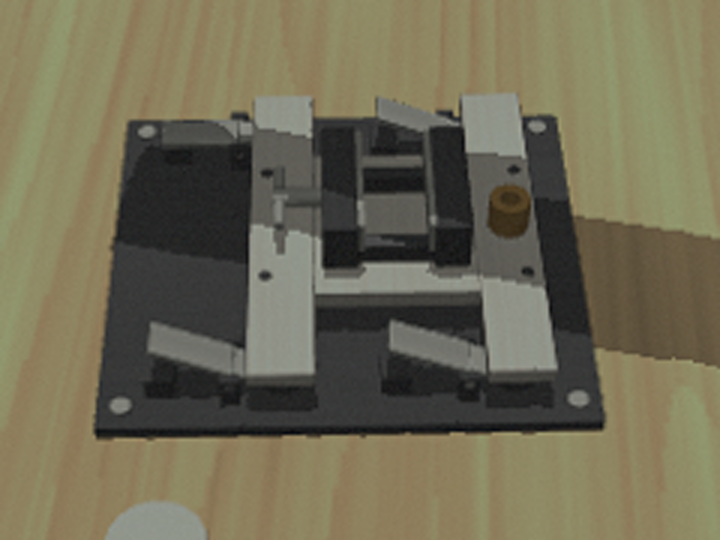

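View pics/w4.png

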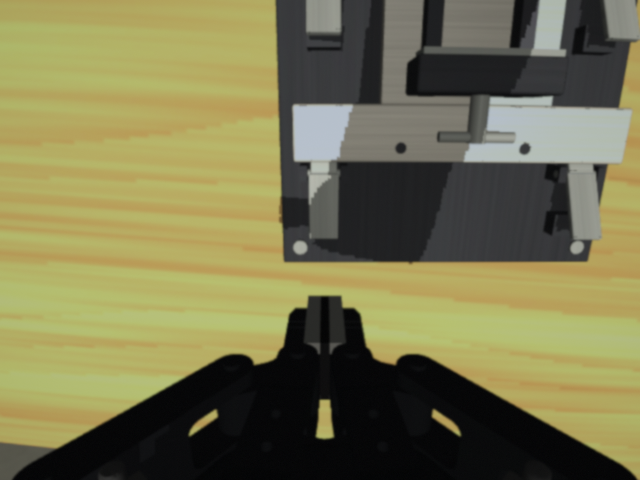

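The far-right tab at side-crop (165–250, 133) is now level. The other three still stand, the plate and bushing are at the same pixels as before, and the arm is clear. Handing in.

```bash
python3 -c "
from bench import job
print(job.finish_job())"
```

```text
the job is handed in; nothing more can be done
None
```

The rocking corner was far-right. I pressed its shim flat and handed the job in at about 15 s; no verdict came back.

- **Finding the corner:** near-left held rigid at 9.5 N and near-right at 13.8 N. Far-right started to give at about 6–7 N and reached its stop about 3.7 mm down at 11 N. I did not press far-left, since only one foot is soft.
- **Pressing the shim:** I pressed the far-right shim until the fingertip reached 29.2 mm over the bench, against 29.5 mm for flat. The force peaked at about 10.5 N, more than the 5–6 N needed, because it was already on its stop. Then I lifted clear.
- **Last checks:** in the pictures the far-right shim lies level and the other three stand. The plate and bushing look unmoved, and nothing touches the arm, with wrist force near 0. I did not recheck the oil can, screwdriver and block in the last pictures, but the arm stayed clear of them. I judged that the foot had sprung back and the plate was level by eye only; I did not measure either.

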